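# Find the tired spring clip with the pull tester

## Task

Three look-alike spring clips stand at the front of their tracks on the pull tester, each gripping a test card, and one has a weak spring. Draw all three cards straight out towards the front of the tester, feeling how hard each one pulls, without pressing or lifting, and leave each standing upright on the deck about 2 to 6 cm clear of its clip's jaws. Only then slide the weakest clip, smoothly and not with a bang, back along its track to the far stop; leave the two sound clips at the front and everything else undisturbed.

Things in the scene. Friction and masses are not known exactly. Their poses are not given: they have to be found in the camera images.
- tester: fixed dark steel pull-test deck, x -95..125, y +-160, top at z 8; origin on table. Cards are drawn along its -x (towards robot). Tracks along x at y 105, 0, -105 (rails 8 high, 18..22 mm either side) each carry a clip that slides 40 mm back (+x). Two posts before each clip (x 19..25, 11.5..17.5 mm either side, 44 high) take the pull of the card. No clip starts pushed back
- clip_a (a joint): travel (m) along its track of one of three look-alike grey spring clips: 0 at the front (start), 0.04 at the far stop. Which track it is on is not told: a, b, c are in no order and change places. Slides against 3 N of friction, stays where left. Sound clips hold the card with a steady drag of about 7-13 N, the weak one under 4 N (more if the card is pressed on the deck), until the blade is out
- clip_b (a joint): travel (m) along its track of one of three look-alike grey spring clips: 0 at the front (start), 0.04 at the far stop. Which track it is on is not told: a, b, c are in no order and change places. At the front each clip has its jaws at tester x 26..50, z 19..51 (both sprung, 6 mm apart round the card, closing 1 mm each when it is out), foot x 26..74, 34 wide, cheeks +-17 either side to z 52
- clip_c (a joint): travel (m) along its track of one of three look-alike grey spring clips: 0 at the front (start), 0.04 at the far stop. Which track it is on is not told: a, b, c are in no order and change places. Behind the jaws each clip has a solid upright grip post, 20 (x) x 22 (y), at tester x 64 (clip at the front), top z 88, y sides free above z 54: move the clip by it
- post_1 (a point): point on the deck, fixed (does not move with the clip), under the grip post of the clip on the track at tester y 105, clip at the front
- post_2 (a point): as post_1, for the track at tester y 0
- post_3 (a point): as post_1, for the track at tester y -105
- card_1: white stiff plastic test card at tester y 105, 0.05 kg. Origin: centre of the handle's underside, on the deck, at tester x -10 at the start; +z up, +x into the clip. Handle block 16 (x) x 14 (y) x 55 (z) on the origin, to be gripped across y. The three cards are alike
- card_2: white test card at tester y 0. As card_1: foot 38 x 30 x 6 high (x -14..24) on which it stands by itself; blade 6 thick, z 14..46, ending at x 58, so 22 mm of it is between the jaws at the start
- card_3: white test card at tester y -105. Size, origin and axes as card_1 and card_2
- gear_small: bystander: loose black gear, 22 across, 8 high, lying on the tester's deck between two tracks; origin at the centre of its underside
- gear_large: bystander: loose black gear, 30 across, 8 high, lying on the tester's deck between two tracks; origin at the centre of its underside
- controller: bystander: loose white controller box, 72 x 110 x 44; origin at the centre of its underside
- motor: bystander: loose grey motor, 70 x 32 x 32, left of the tester; origin at the centre of its underside
- wheel: bystander: loose wheel lying flat, 60 across, 24 high; origin at the centre of its underside
- beam: bystander: loose grey perforated beam, 120 x 8 x 12 high, beyond the tester; origin at the centre of its underside
Not all that is in view belongs to the job. What is shaped like the card_2 but blue or orange is not meant. What is shaped like the card_1 but green or turquoise is not meant.

How it is judged (in metres and radians):
On the way:
1. all three cards are drawn clear of the jaws and stand upright on the deck, while all three clips are still at the front of their tracks (x of card_1 in the frame of tester between -0.1 and -0.042 m and angle between each of card_1, card_2, card_3's own z axis and vertical below 0.15 rad and z of each of card_1, card_2, card_3 in the frame of tester below 0.014 m and x of card_2 in the frame of tester between -0.1 and -0.042 m and x of card_3 in the frame of tester between -0.1 and -0.042 m and value of joint each of clip_a, clip_b, clip_c below 0.006 m), for 0.2 s.
At the end, for the whole second after the job is handed in: The weak clip is at rest within 4 mm of the far stop of its track; the other two clips are within 6 mm of the front; the three cards stand upright on the deck, the middle of each handle 42 to 100 mm in front of the tester's origin (value of joint clip_b above 0.036 m and velocity of joint clip_b below 0.005 m/s and x of card_1 in the frame of tester between -0.1 and -0.042 m and angle between each of card_1, card_2, card_3's own z axis and vertical below 0.15 rad and z of each of card_1, card_2, card_3 in the frame of tester below 0.014 m and x of card_2 in the frame of tester between -0.1 and -0.042 m and x of card_3 in the frame of tester between -0.1 and -0.042 m and value of joint each of clip_a, clip_c below 0.006 m); the robot touches nothing.
It fails at once if a sound clip is slid back more than 10 mm, or any clip is before all cards are clear of the jaws (value of joint any of clip_a, clip_c above 0.01 m or (value of joint clip_b above 0.01 m and x of any of card_1, card_2, card_3 in the frame of tester above -0.034 m)).
It fails at once if a clip is slammed (slides faster than 0.25 m/s) (velocity of joint any of clip_a, clip_b, clip_c above 0.25 m/s).
It fails at once if a card is pressed on the deck with more than 45 N (contact force between any of card_1, card_2, card_3 and tester above 45 N).
It fails at once if a card is lifted more than 25 mm off the deck or tipped over (z of any of card_1, card_2, card_3 in the frame of tester above 0.033 m or angle between any of card_1, card_2, card_3's own z axis and vertical above 0.5 rad).
It fails at once if a bystander is moved more than 25 mm (distance of any of gear_small, gear_large, controller, motor, wheel, beam from where it was at the start of the episode above 0.025 m).
It also fails if it takes over 64 s, if anything falls off the work surface, if the arm or the gripper's body presses on something with over 40 N, if the wrist force passes 120 N, or if a joint passes its speed limit or range.

## Robot

A 7-joint arm with a two-finger parallel gripper is mounted at the origin on the work surface. World frame = base frame: x ahead of the robot, y to its left, z up, the work surface at z = 0. Lengths are in m, angles in degrees, forces in N, time in s.
With the tool pointing down it reaches from about 0.425 to 1.025 m from the base axis. Payload 3.6 kg.
Tool frame: the origin (TCP) lies on the centre line of the jaws, within the pads' length; the fingertips stand nose_length ahead of it and the grasp point (between the pads) lies 3 mm ahead of it (nose_length is the distance from the TCP to the fingertips, in m); z points along the fingers, y is the direction in which the jaws open and shut (so a half turn about z gives the same grasp; the last joint's range is limited). The gripper opens to 85 mm and grips with 20 to 120 N. Pads are 22 mm wide; open, the fingers measure 114 mm over their backs; the gripper's body (76 mm by 85 mm) begins 54 mm behind the grasp point. The pads swing forward as they close: fully open they stand 13 mm farther back than shut.
Start: joints at [58.184, 33.873, 2.773, 92.16, -1.908, 54.013, -1.931], TCP at [0.323, -0.649, 0.253] pointing down, gripper open.
Joint ranges: [-153.93, 153.93], [-27.13, 128.08], [-72.61, 78.16], [10.71, 143.7], [-87.88, 267.88], [4.46, 118.87], [-176.78, 176.78]. Speed limits (degrees/s): [147.25, 147.25, 180, 180, 180, 180, 180].

## Interface

Orientations are given as a 3x3 rotation matrix whose columns are the frame's x, y, z axes.
In Python, from station import * gives the robot as it stands. Calls block until the motion is done:
- move_pose(position, orientation): joint-space move of the TCP to a pose.
- movel(position, v=0.15, orientation=None, stop_force=None): straight line of the TCP; orientation=None keeps the orientation; v is the mean speed in m/s. With stop_force (N) it stops when the force on the tool has changed by that much, and returns True; else False.
- set_joints(angles): joint-space move.
- ungrasp() and close_gripper(effort=None): open the fingers fully, or close them until they stop; effort is the grip in N (None keeps the last).
- hold(seconds).
- solve_ik(position, orientation): joint angles nearest the present ones, or None.
- get_state(): the state.
- read_camera(name): name is "scene" or "top" or "wrist"; returns the picture (480x640x3 uint8, red, green, blue); there is no depth.
- camera_info(name): a dict with "fx", "fy", "cx", "cy" (pixels), "k1" (the pictures are not rectified: a ray, as slopes to the right and down, at radius r is drawn at 1 + k1 r^2 times it, then the intrinsics apply), "cam_to_world" (4x4, takes a point from camera to world coordinates); the wrist camera has in their place "T_tool_cam" (4x4, takes a point from camera to tool coordinates, whose origin is the TCP and whose axes are the flange's). Camera axes: x right, y up, looking along -z (the intrinsics and any distortion apply to the point x, -y, -z); pixel columns grow to the right and rows downward; lengths in m; the calibration is good to about 2 mm. A picture is of the moment at which its call begins: read the wrist's pose just before it. camera_info takes no time and is no camera call.
A pose or a line that the arm cannot do raises PlanningError and nothing moves.
- close_job(): hands the job in, once; it reports no verdict.
The state is a dict: "t": time; "joint_pos": joint angles; "qvel": joint speeds; "joint_efforts": joint torques, N m; "eef_pos": TCP position; "eef_rot": TCP orientation; "ft_force": force on the tool from outside, world axes, zero at the start; "torque": the same for the moment, N m; "finger_gap": finger opening in m.
Only numpy, scipy, OpenCV 4.12 (cv2) and the standard library are available. Lean on these libraries where they do the work, as an engineer would, in place of code of your own. Each camera call takes 0.05 s, during which the arm holds its last target.

## Working session

There is one attempt and no reset: what is moved stays moved. The work goes in short steps, each a Python script; the robot and the scene stay as the last script left them, time stands still between calls to the robot, and variables do not carry over. Pictures are saved under pics/ and viewed, and the job is handed in when it is done.

```bash
ls; mkdir -p pics; python3 - <<'E'
from station import *
import cv2
for n in ["scene","top","wrist"]:
    im=read_camera(n); cv2.imwrite(f"pics/{n}0.png",im[:,:,::-1])
    print(n,camera_info(n))
s=get_state();print(s)
E
```

```text
pics
scene {'fx': 484.516437903069, 'fy': 484.516437903069, 'cx': 328.6384933904196, 'cy': 238.1974736637663, 'k1': 0.013970087156101815, 'cam_to_world': array([[ 0.54568715, -0.63341632,  0.54864314,  1.13354381],
       [ 0.83781154,  0.42585759, -0.3416389 , -0.33657091],
       [-0.01724419,  0.64608752,  0.76306852,  0.77738855],
       [ 0.        ,  0.        ,  0.        ,  1.        ]])}
top {'fx': 456.71588679773316, 'fy': 456.71588679773316, 'cx': 319.76566719985806, 'cy': 235.65658483959686, 'k1': -0.029634179882989223, 'cam_to_world': array([[-0.02696491,  0.99573603, -0.08821935,  0.52956563],
       [-0.99961553, -0.02742917, -0.00405436, -0.0087409 ],
       [-0.00645685,  0.08807611,  0.99609282,  0.85892374],
       [ 0.        ,  0.        ,  0.        ,  1.        ]])}
wrist {'fx': 342.3647053641384, 'fy': 342.3647053641384, 'cx': 317.93230726766814, 'cy': 231.50818011301027, 'k1': -0.060120675485595944, 'T_tool_cam': array([[ 5.49279944e-05,  9.55808125e-01,  2.93991199e-01,
         7.49736698e-02],
       [ 9.99999872e-01, -2.00648523e-04,  4.65502036e-04,
    
[... 296 characters left out ...]
  54.01495204, -1.93088203]), 'qvel': array([-0.01676364, -0.15092042, -0.02950516, -0.32420739,  0.02386591,
       -0.03232691, -0.12201816]), 'joint_efforts': array([ 3.81548074e-03, -5.49238980e+01,  1.55010961e+00, -1.98452497e+01,
        9.61194659e-03,  5.71198674e-03,  5.87164195e-06]), 'eef_pos': array([ 0.32275852, -0.64851978,  0.25239707]), 'eef_rot': array([[ 8.95236314e-01,  4.45590823e-01, -8.72602158e-04],
       [ 4.45591668e-01, -8.95234981e-01,  1.54764075e-03],
       [-9.15694598e-05, -1.77432845e-03, -9.99998422e-01]]), 'ft_force': array([-0.30736146, -0.44000572, -0.43074738]), 'torque': array([ 0.08009202,  0.00376202, -0.02818792]), 'finger_gap': 0.0852274519012876}
```

View pics/top0.png

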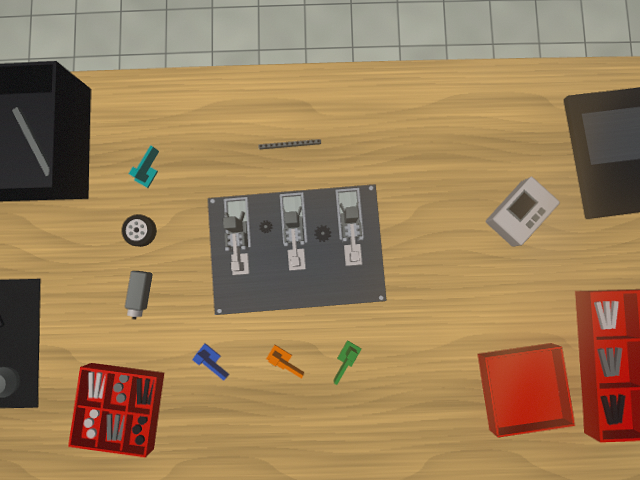

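View pics/scene0.png

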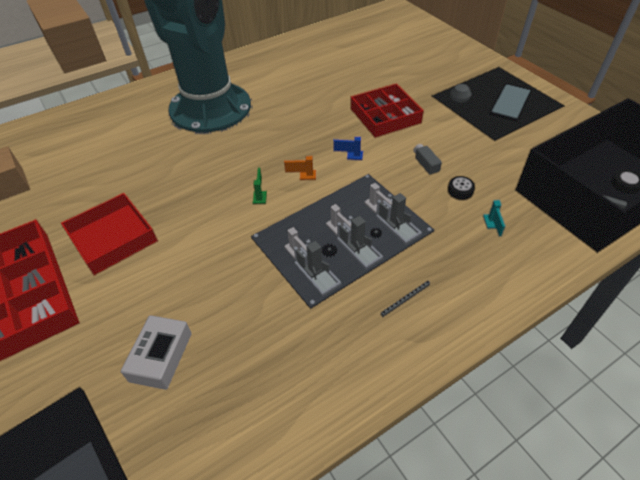

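```bash
python3 - <<'E'
import station
print([ (n,getattr(station,n)) for n in dir(station) if not n.startswith('_')])
E
```

```text
[('PlanningError', <class 'station.PlanningError'>), ('camera_info', <function make.<locals>.<lambda> at 0x7ffa90f14b80>), ('close_gripper', <function make.<locals>.keyed.<locals>.call at 0x7ffa90f14ae0>), ('close_job', <function connect.<locals>.done at 0x7ffa90e8bf60>), ('get_state', <function make.<locals>.<lambda> at 0x7ffa90f145e0>), ('hold', <function make.<locals>.<lambda> at 0x7ffa90f14860>), ('move_pose', <function make.<locals>.<lambda> at 0x7ffa90f14680>), ('movel', <function make.<locals>.keyed.<locals>.call at 0x7ffa90f14900>), ('nose_length', 0.022), ('read_camera', <function make.<locals>.drawn_camera at 0x7ffa90f140e0>), ('set_joints', <function make.<locals>.<lambda> at 0x7ffa90f14720>), ('solve_ik', <function make.<locals>.ik at 0x7ffa90f144a0>), ('ungrasp', <function make.<locals>.<lambda> at 0x7ffa90f149a0>)]
```

The top view shows the dark deck at about (209..386, 185..314). The three clips with white cards stand at columns ~237, 295 and 352, with card handles at rows ~255..268. The gears lie at (266,227) and (323,233). Next I'll fit the deck.

```bash
cat > h.py <<'E'
import numpy as np, cv2
from station import *
def ray(n,uv,T=None):
    c=camera_info(n)
    K=np.array([[c['fx'],0,c['cx']],[0,c['fy'],c['cy']],[0,0,1]])
    p=cv2.undistortPoints(np.array(uv,float).reshape(-1,1,2),K,np.array([c['k1'],0,0,0]))[:,0]
    T=c['cam_to_world'] if T is None else T
    d=np.c_[p[:,0],-p[:,1],-np.ones(len(p))]@T[:3,:3].T
    return T[:3,3],d
def onplane(n,uv,z,T=None):
    o,d=ray(n,uv,T); return o+d*((z-o[2])/d[:,2])[:,None]
def wristT(s):
    T=np.eye(4);T[:3,:3]=s['eef_rot'];T[:3,3]=s['eef_pos'];return T@camera_info('wrist')['T_tool_cam']
E
python3 - <<'E'
from h import *
im=cv2.imread('pics/top0.png'); 
hsv=cv2.cvtColor(im,cv2.COLOR_BGR2HSV)
m=((hsv[...,2]<100)&(hsv[...,1]<60)).astype(np.uint8)*255
m[:150]=0;m[340:]=0;m[:,:190]=0;m[:,410:]=0
m=cv2.morphologyEx(m,cv2.MORPH_CLOSE,np.ones((5,5)))
cs,_=cv2.findContours(m,cv2.RETR_EXTERNAL,cv2.CHAIN_APPROX_NONE)
c=max(cs,key=cv2.contourArea);print(cv2.contourArea(c))
P=onplane('top',c[:,0,:].astype(float),0.008)[:,:2]
r=cv2.minAreaRect(P.astype(np.float32)*1000);print(r, cv2.boxPoints(r))
v=im.copy();cv2.drawContours(v,[c],-1,(0,255,0),1);cv2.imwrite('pics/m.png',cv2.resize(v[160:340,180:420],None,fx=3,fy=3))
E
```

```text
19527.5
((581.819580078125, 40.54151153564453), (218.1764373779297, 317.82891845703125), 3.1413931846618652) [[ 464.1867   193.23914]
 [ 481.60382 -124.11222]
 [ 699.45245 -112.15611]
 [ 682.03534  205.19525]]
```

View pics/m.png

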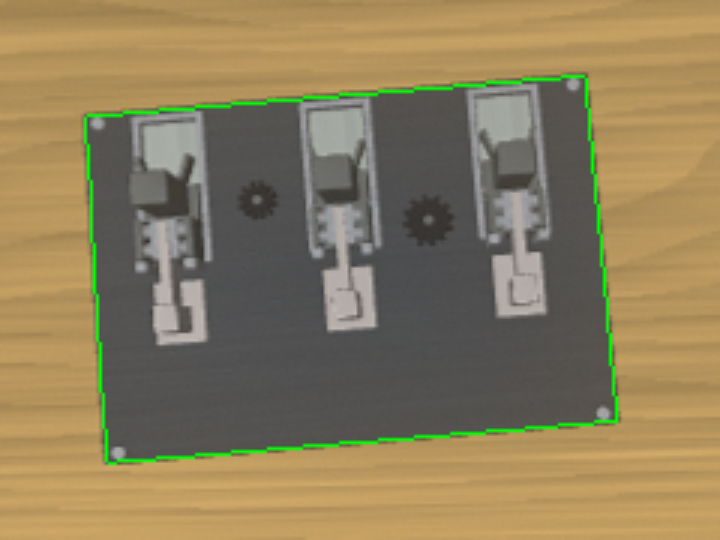

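```bash
cat >> h.py <<'E'
import math
YAW=math.radians(3.141)
X=np.array([math.cos(YAW),math.sin(YAW),0]);Y=np.array([-X[1],X[0],0])
ORI=np.array([0.58182,0.04054,0])-0.015*X
R=np.c_[X,-Y,[0,0,-1]]
def W(x,y,z): 
    p=ORI+x*X+y*Y; return np.array([p[0],p[1],z])
def Tst(p):
    d=np.asarray(p)-ORI; return np.array([d@X,d@Y,np.asarray(p)[...,2] if np.ndim(p)==1 else 0])
E
python3 - <<'E'
from h import *
move_pose(W(-0.02,0,0.25),R)
s=get_state();print(s['t'],s['eef_pos'],s['ft_force'])
np.savez('pics/w1.npz',T=wristT(s))
cv2.imwrite('pics/w1.png',read_camera('wrist')[:,:,::-1])
E
```

```text
2.7083 [0.54717623 0.03756709 0.25002715] [-1.0140507   0.16647853 -0.17461778]
```

View pics/w1.png

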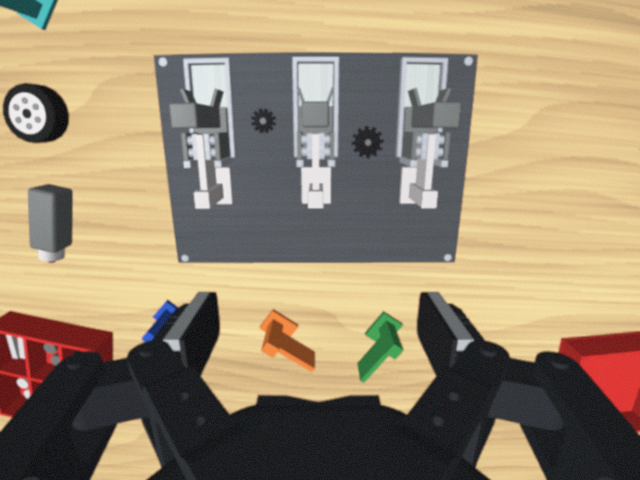

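The wrist view shows the deck squarely at (155..477, 55..262), with card handles at about (208,197), (316,195) and (424,197). I'll cross-check the deck fit and the handle tops.

```bash
python3 - <<'E'
from h import *
im=cv2.imread('pics/w1.png'); T=np.load('pics/w1.npz')['T']
hsv=cv2.cvtColor(im,cv2.COLOR_BGR2HSV)
m=((hsv[...,2]<120)&(hsv[...,1]<80)).astype(np.uint8)*255
m[:40]=0;m[275:]=0;m[:,:130]=0;m[:,500:]=0
m=cv2.morphologyEx(m,cv2.MORPH_CLOSE,np.ones((5,5)))
cs,_=cv2.findContours(m,cv2.RETR_EXTERNAL,cv2.CHAIN_APPROX_NONE)
c=max(cs,key=cv2.contourArea)
P=onplane('wrist',c[:,0,:].astype(float),0.008,T)[:,:2]
r=cv2.minAreaRect(P.astype(np.float32)*1000);print(r)
w=((hsv[...,2]>190)&(hsv[...,1]<35)).astype(np.uint8)*255
v=cv2.resize(im[130:220,150:480],None,fx=2.4,fy=2.4,interpolation=cv2.INTER_NEAREST)
cv2.imwrite('pics/w1z.png',v)
# expected pixel of handle top corners
c=camera_info('wrist')
def proj(p):
    q=np.linalg.inv(T)@np.r_[p,1]; a=np.array([q[0],-q[1]])/-q[2]
    a=a*(1+c['k1']*(a@a)); return [c['fx']*a[0]+c['cx'],c['fy']*a[1]+c['cy']]
for y in (.105,0,-.105):
    for dx,dy in((-8,-7),(-8,7),(8,7),(8,-7)):
        u=proj(W(-.010+dx/1e3,y+dy/1e3,.063)); cv2.circle(v,(int((u[0]-150+.5)*2.4),int((u[1]-130+.5)*2.4)),2,(0,0,255),-1)
cv2.imwrite('pics/w1z.png',v)
E
```

```text
((582.9949340820312, 42.354095458984375), (218.37466430664062, 318.7481384277344), 3.130019187927246)
```

View pics/w1z.png

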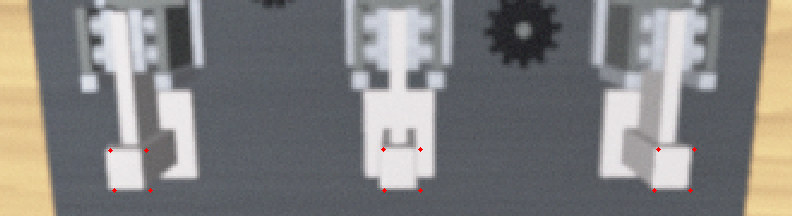

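The top and wrist views differ by about 1.8 mm in y. I'll go with the wrist fit, approach card 1 and look close up.

```bash
sed -i 's/^ORI=.*/ORI=np.array([0.5828,0.0420,0])-0.015*X/' h.py
cat >> h.py <<'E'
def proj(p,T):
    c=camera_info('wrist')
    q=np.linalg.inv(T)@np.r_[p,1]; a=np.array([q[0],-q[1]])/-q[2]
    a=a*(1+c['k1']*(a@a)); return np.array([c['fx']*a[0]+c['cx'],c['fy']*a[1]+c['cy']])
E
python3 - <<'E'
from h import *
y=.105
move_pose(W(-0.010,y,0.11),R)
s=get_state();print(s['t'],s['eef_pos'],s['ft_force'])
T=wristT(s);np.savez('pics/w2.npz',T=T)
im=read_camera('wrist')[:,:,::-1].copy();cv2.imwrite('pics/w2.png',im)
for z in(.063,):
  for dx,dy in((-8,-7),(-8,7),(8,7),(8,-7)):
    u=proj(W(-.010+dx/1e3,y+dy/1e3,z),T); cv2.circle(im,(int(u[0]+.5),int(u[1]+.5)),2,(0,0,255),-1)
cv2.imwrite('pics/w2d.png',im)
E
```

```text
3.4917 [0.55283241 0.14426903 0.11046223] [ 0.64434562 -0.44030102  0.61045226]
```

View pics/w2d.png

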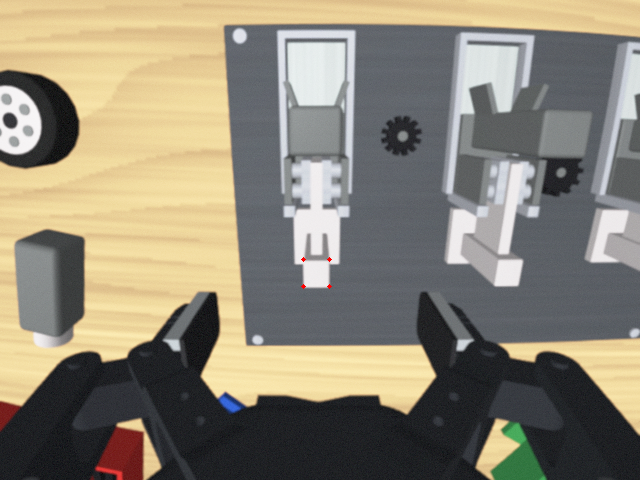

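The predicted handle corners sit on the handle to within about 1 px, with the handle centred between the fingers at x ≈ 316. Next I'll descend, grip and pull card 1.

```bash
cat >> h.py <<'E'
def pull(y,effort=40):
    pr=lambda tag,s:print(tag,round(s['t'],2),Tst(s['eef_pos']).round(4),'F',(R.T@s['ft_force']*[1,-1,-1]).round(2),'gap',round(s['finger_gap'],4),flush=True)
    hit=movel(W(-.010,y,.046),v=.08,stop_force=10); pr(f'down hit={hit}',get_state())
    if hit: return
    hold(.2);pr('pre',get_state())
    close_gripper(effort); hold(.2); s=get_state(); pr('closed',s)
    z=s['eef_pos'][2]
    for x in (.015,.018,.021,.024,.027,.031,.035,.045,.055,.065):
        movel(W(-x,y,.046),v=.015 if x<.04 else .04); pr('pull',get_state())
E
python3 - <<'E'
from h import *
pull(.105)
E
```

```text
down hit=False 4.49 [-0.0097  0.1051  0.0462] F [0.38 0.02 0.01] gap 0.0855
pre 4.69 [-0.0096  0.1051  0.0465] F [-0.01  0.48 -0.05] gap 0.0856
closed 5.54 [-0.01    0.1049  0.0461] F [-0.34 -0.38  2.14] gap 0.0133
pull 6.03 [-0.0102  0.105   0.0461] F [ 7.66 -1.12 -6.68] gap 0.0132
pull 6.38 [-0.0103  0.1054  0.0462] F [ 12.52  -0.83 -12.26] gap 0.0134
pull 6.72 [-0.0113  0.1056  0.0466] F [ 13.94  -1.68 -11.51] gap 0.0136
pull 7.08 [-0.0125  0.1057  0.0473] F [16.03 -0.61 -8.96] gap 0.0133
pull 7.42 [-0.0142  0.1057  0.0479] F [16.31 -1.07 -6.92] gap 0.0133
pull 7.84 [-0.0169  0.1058  0.0485] F [15.9  -2.18 -3.62] gap 0.0136
pull 8.26 [-0.0202  0.1058  0.0489] F [16.63 -2.19 -0.62] gap 0.0135
pull 8.66 [-0.0304  0.1058  0.0491] F [14.75 -2.34  2.54] gap 0.0136
pull 9.06 [-0.0556  0.1047  0.0461] F [ 0.37 -2.17  5.7 ] gap 0.0128
pull 9.46 [-0.0656  0.1055  0.0461] F [0.88 0.57 5.24] gap 0.0135
```

```bash
cat >> h.py <<'E'
def release(y,n):
    ungrasp(); hold(.2)
    p=get_state()['eef_pos']
    movel(W(-.065,y,.14),v=.12)
    s=get_state();T=wristT(s);np.savez(f'pics/{n}.npz',T=T)
    cv2.imwrite(f'pics/{n}.png',read_camera('wrist')[:,:,::-1]);print(s['t'],s['ft_force'].round(2))
E
python3 - <<'E'
from h import *
release(.105,'r1')
E
```

```text
11.2833 [-0.03 -0.53 -0.11]
```

View pics/r1.png

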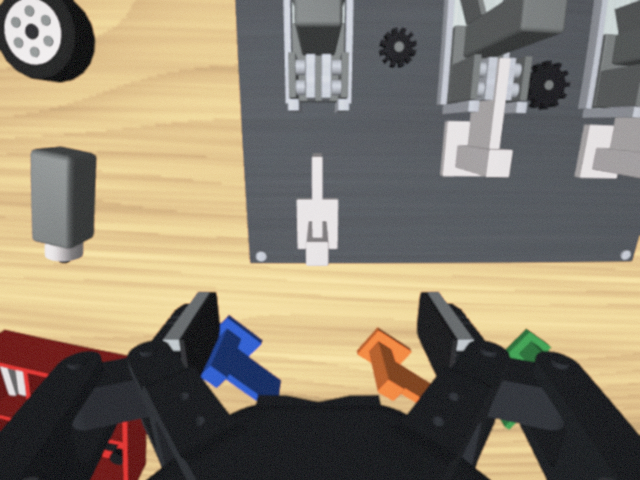

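Card 1 stands upright with its blade tip at (317,155), clear of the jaws (row ~105). Card 2 is next.

```bash
python3 - <<'E'
from h import *
move_pose(W(-.010,0,.11),R)
s=get_state();T=wristT(s)
im=read_camera('wrist')[:,:,::-1].copy()
for dx,dy in((-8,-7),(-8,7),(8,7),(8,-7)):
    u=proj(W(-.010+dx/1e3,dy/1e3,.063),T); cv2.circle(im,(int(u[0]+.5),int(u[1]+.5)),2,(0,0,255),-1)
cv2.imwrite('pics/w3.png',im)
pull(0)
E
```

```text
down hit=False 12.89 [-0.0097 -0.0001  0.0462] F [ 0.65  0.3  -0.5 ] gap 0.0852
pre 13.09 [-0.0096 -0.      0.0465] F [-1.13  0.44 -0.1 ] gap 0.0857
closed 13.94 [-0.01   -0.0001  0.0461] F [-0.46  0.17  1.64] gap 0.0132
pull 14.43 [-0.0126  0.0002  0.0465] F [ 5.29  0.27 -0.28] gap 0.0138
pull 14.78 [-0.0165  0.0002  0.0464] F [ 4.42 -1.24  2.13] gap 0.0139
pull 15.12 [-0.0207  0.      0.0462] F [ 4.13 -0.65  1.99] gap 0.0136
pull 15.47 [-0.0239  0.0001  0.0461] F [4.97 0.91 1.38] gap 0.0138
pull 15.82 [-0.0268  0.      0.0461] F [ 5.08 -0.08  1.75] gap 0.0137
pull 16.24 [-0.0305  0.      0.0461] F [4.7  0.64 1.08] gap 0.0134
pull 16.66 [-0.0362 -0.0001  0.0461] F [ 1.71 -0.72  5.97] gap 0.0134
pull 17.06 [-0.0467 -0.      0.046 ] F [0.89 1.14 5.87] gap 0.0138
pull 17.46 [-0.0568 -0.0001  0.046 ] F [1.62 0.22 5.85] gap 0.014
pull 17.86 [-0.0669 -0.      0.046 ] F [ 1.06 -0.53  7.03] gap 0.0134
```

View pics/w3.png

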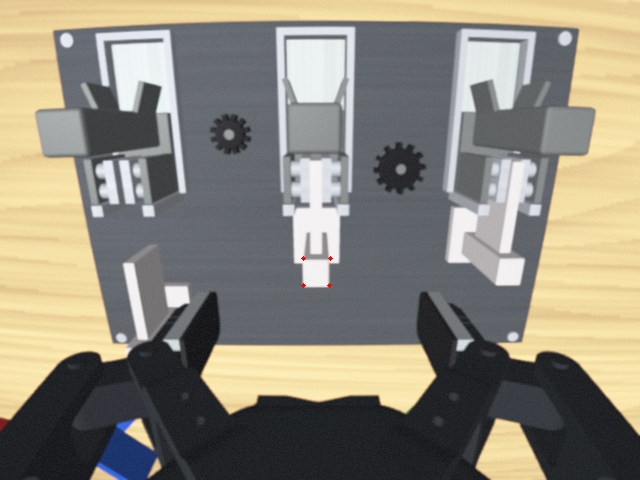

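Card 2 pulled at about 4 to 5 N against about 16 N for card 1. I'll release it and do card 3.

```bash
python3 - <<'E'
from h import *
release(0,'r2')
move_pose(W(-.010,-.105,.11),R)
s=get_state();T=wristT(s)
im=read_camera('wrist')[:,:,::-1].copy()
for dx,dy in((-8,-7),(-8,7),(8,7),(8,-7)):
    u=proj(W(-.010+dx/1e3,-.105+dy/1e3,.063),T); cv2.circle(im,(int(u[0]+.5),int(u[1]+.5)),2,(0,0,255),-1)
cv2.imwrite('pics/w4.png',im)
E
```

```text
19.6833 [-0.46 -1.19 -0.07]
```

View pics/w4.png

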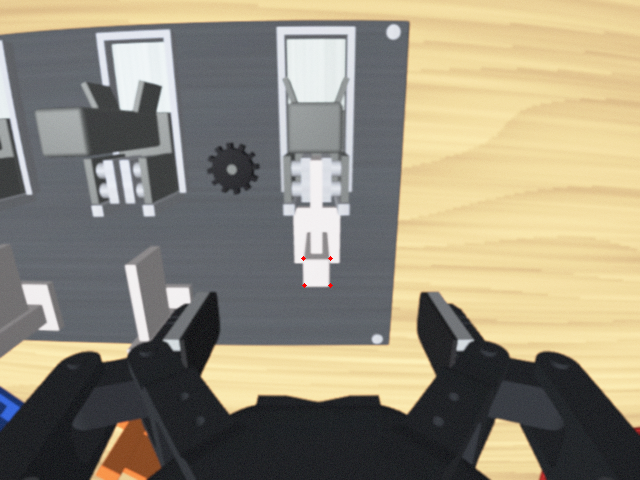

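Cards 1 and 2 stand drawn out. Card 3's handle at (316,273) lines up with the prediction.

```bash
python3 - <<'E'
from h import *
pull(-.105)
release(-.105,'r3')
move_pose(W(-.04,0,.25),R)
cv2.imwrite('pics/all.png',read_camera('wrist')[:,:,::-1])
E
```

```text
down hit=False 21.29 [-0.0097 -0.1051  0.0462] F [ 0.51  0.65 -0.59] gap 0.0854
pre 21.49 [-0.0096 -0.1051  0.0465] F [-0.03  0.17  0.06] gap 0.0856
closed 22.34 [-0.01   -0.105   0.0461] F [-1.32  0.99  1.59] gap 0.0135
pull 22.82 [-0.0102 -0.105   0.0461] F [ 8.89 -0.71 -7.66] gap 0.0133
pull 23.18 [-0.0103 -0.1048  0.0462] F [ 12.11   0.43 -12.29] gap 0.0135
pull 23.52 [-0.011  -0.1046  0.0465] F [ 1.380e+01 -1.000e-02 -1.258e+01] gap 0.0136
pull 23.88 [-0.012  -0.1046  0.0471] F [ 14.94  -0.82 -10.77] gap 0.0134
pull 24.23 [-0.0135 -0.1046  0.0477] F [16.21  0.22 -8.5 ] gap 0.0134
pull 24.64 [-0.0158 -0.1047  0.0484] F [17.02  0.3  -5.66] gap 0.0135
pull 25.06 [-0.0184 -0.1047  0.049 ] F [17.4   0.67 -2.82] gap 0.0134
pull 25.46 [-0.0274 -0.1048  0.0495] F [17.56 -1.11  0.42] gap 0.0135
pull 25.86 [-0.0551 -0.1049  0.0462] F [0.32 0.38 4.24] gap 0.0137
pull 26.26 [-0.0656 -0.1051  0.0462] F [ 0.59 -0.21  5.97] gap 0.0136
28.0833 [0.19 0.73 0.2 ]
```

View pics/all.png

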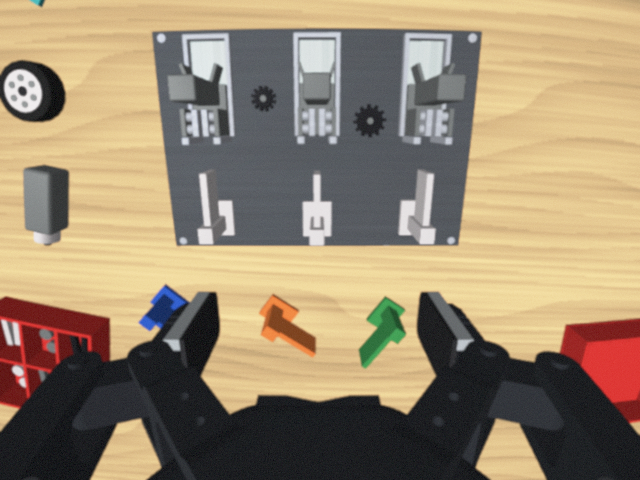

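All three cards are upright and clear, and all clips are at the front. Track 2 is the weak one at about 4.5 N, against about 16 to 17 N for the others. Before gripping I'll check the ears near the post.

```bash
python3 - <<'E'
from h import *
move_pose(W(.064,0,.15),R)
s=get_state();T=wristT(s);print(s['t'])
im=read_camera('wrist')[:,:,::-1].copy()
sc=read_camera('scene')[:,:,::-1]
for dx,dy in((-10,-11),(-10,11),(10,11),(10,-11)):
    u=proj(W(.064+dx/1e3,dy/1e3,.088),T); cv2.circle(im,(int(u[0]+.5),int(u[1]+.5)),2,(0,0,255),-1)
cv2.imwrite('pics/p1.png',im)
cv2.imwrite('pics/p1s.png',cv2.resize(sc[160:310,240:440],None,fx=4,fy=4))
E
```

```text
29.4833
```

View pics/p1.png

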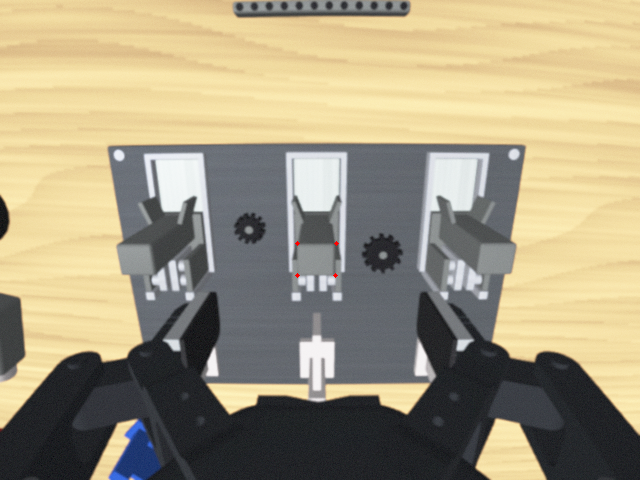

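View pics/p1s.png

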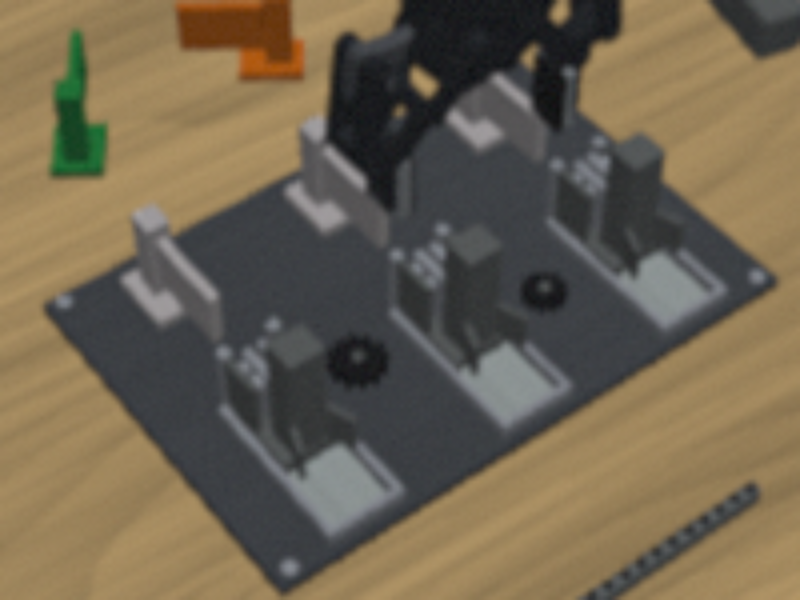

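```bash
python3 -c "
import cv2
im=cv2.imread('pics/scene0.png');cv2.imwrite('pics/s0z.png',cv2.resize(im[170:310,250:440],None,fx=4,fy=4,interpolation=cv2.INTER_CUBIC))"
```

```text
(no output)
```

View pics/s0z.png

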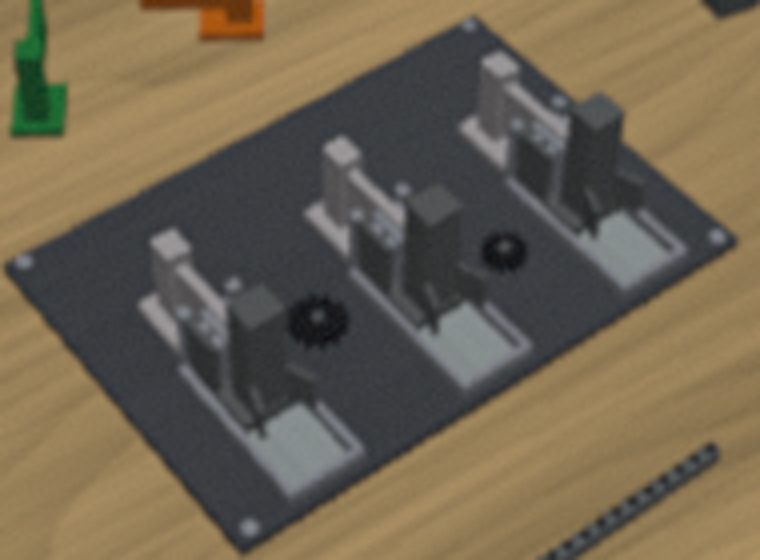

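The ears are low and behind the post, so the upper post is free. I'll grip it and slide the clip back.

```bash
python3 - <<'E'
from h import *
pr=lambda tag:(lambda s:print(tag,round(s['t'],2),Tst(s['eef_pos']).round(4),'F',(R.T@s['ft_force']*[1,-1,-1]).round(2),'gap',round(s['finger_gap'],4),flush=True))(get_state())
h=movel(W(.064,0,.080),v=.08,stop_force=10);pr(f'down {h}')
if not h:
    close_gripper(40);hold(.2);pr('closed')
    for d in (.01,.02,.03,.036,.040,.043):
        h=movel(W(.064+d,0,.080),v=.03,stop_force=25);pr(f'{d} {h}')
        if h:break
    hold(.3);pr('end')
E
```

```text
down False 30.61 [0.0645 0.     0.0804] F [ 0.67 -0.53  0.4 ] gap 0.0855
closed 31.41 [ 0.0641 -0.0002  0.0803] F [-0.96 -0.26  3.58] gap 0.0214
0.01 False 31.89 [ 0.0738 -0.0001  0.0803] F [-1.24 -1.85  5.2 ] gap 0.0211
0.02 False 32.38 [ 0.0838 -0.0001  0.0803] F [-1.29 -0.31  6.18] gap 0.0214
0.03 False 32.86 [ 0.0939 -0.0001  0.0803] F [-1.25 -0.19  4.7 ] gap 0.0216
0.036 False 33.21 [ 0.0998 -0.0002  0.0803] F [-0.66 -1.32  4.87] gap 0.0215
0.04 False 33.49 [ 1.037e-01 -1.000e-04  8.030e-02] F [-1.72  0.18  6.13] gap 0.0219
0.043 False 33.74 [ 1.043e-01 -1.000e-04  8.030e-02] F [-7.19 -1.33  9.79] gap 0.0213
end 34.04 [ 0.1043 -0.0002  0.0803] F [-6.52  0.1  10.32] gap 0.0212
```

```bash
python3 - <<'E'
from h import *
movel(W(.104,0,.080),v=.03)
ungrasp();hold(.2)
movel(W(.104,0,.16),v=.12)
move_pose(W(-.03,0,.25),R)
s=get_state();print(s['t'],s['ft_force'].round(2)); T=wristT(s)
im=read_camera('wrist')[:,:,::-1].copy()
for a,b in ((.054,.105),(.094,0),(.054,-.105)):
  for dx,dy in((0,-11),(0,11),(20,11),(20,-11)):
    u=proj(W(a+dx/1e3,b+dy/1e3,.088),T); cv2.circle(im,(int(u[0]+.5),int(u[1]+.5)),1,(0,0,255),-1)
cv2.imwrite('pics/fin.png',im)
cv2.imwrite('pics/fins.png',read_camera('scene')[:,:,::-1])
E
```

```text
36.6417 [-0.74 -0.41 -0.19]
```

View pics/fin.png

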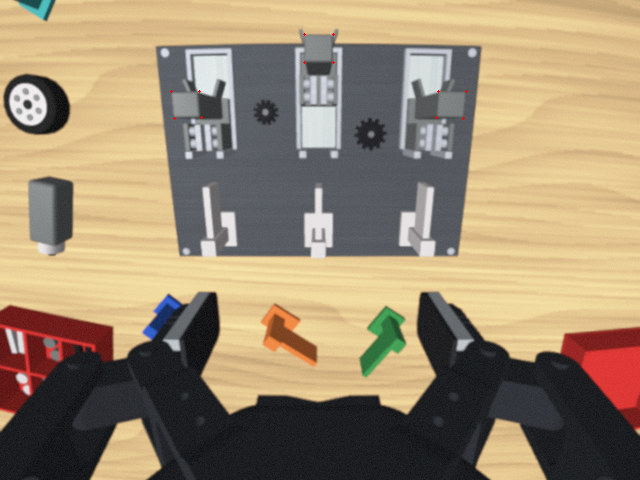

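View pics/fins.png

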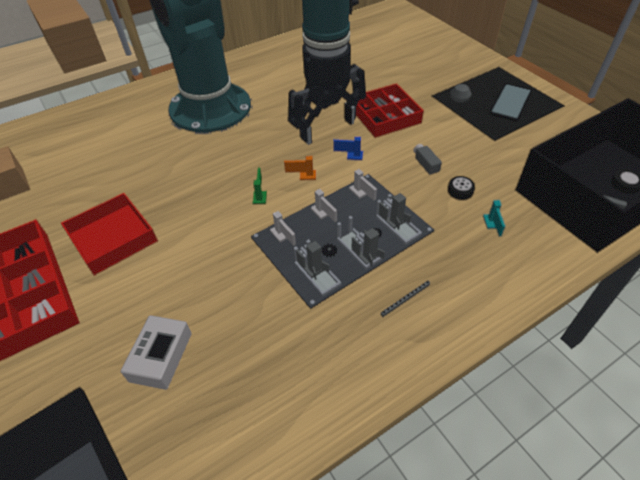

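The middle clip's post at (318,50) lies on the predicted far-stop corners, and the outer posts lie on their front-position corners. The cards stand upright at rows 183..256 and the bystanders look unmoved, so I'm handing in.

```bash
python3 -c "
from station import *
hold(.3);close_job()"
```

```text
the job is handed in; nothing more can be done
```

I drew all three cards straight out to about x -65 mm in the tester frame. Then I slid the middle clip (tester y 0), which was clearly the weak one, back to its far stop at about 0.03 m/s. The job was handed in at about 37 s.

| Card | Measured pull |
|---|---|
| card_1 | about 16 N |
| card_2 (middle) | about 4–5 N |
| card_3 | about 17 N |

- **Last checks:** The middle clip's grip post matched its predicted far-stop position in the final wrist picture. The gripper also stopped there, with the push force rising to 7 N. The outer clips were at the front, the three cards stood upright clear of the jaws, the bystanders looked unmoved, and the robot was clear of everything.
- **Disagreements:** The top and wrist cameras differed by about 1.8 mm in y; I used the wrist, and close-up views confirmed it.
- **Pull readings:** All three read above the stated drag (7–13 N sound, under 4 N weak). On the two stiff cards the arm gave way under load and lifted the card up to about 3 mm. It also let them jump the last stretch as they came free. The gap between weak and sound was still clear.

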